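Push the red tin back into the packed rack and shut the keeper

ROBOT

A 7-joint arm with a two-finger parallel gripper is mounted at the origin on a cart in front of the work surface, level with it; the furniture and walls round the work are solid. World frame = base frame: x ahead of the robot, y to its left, z up, the work surface at z = 0. Lengths are in m, angles in rad, forces in N, time in s.
With the tool pointing down it reaches from about 0.4 to 0.85 m from the base axis. Payload 6.9 kg.
Tool frame: the origin (TCP) lies on the centre line of the jaws, within the pads' length; the fingertips stand 14 mm ahead of it and the grasp point (between the pads) lies 5 mm behind it; z points along the fingers, y is the line along which they close (so a half turn about z gives the same grasp; the last joint's range is limited). The gripper opens to 85 mm and grips with 20 to 120 N. Pads are 22 mm wide; open, the fingers measure 114 mm over their backs; the gripper's body (76 mm by 85 mm) begins 54 mm behind the grasp point. The pads swing forward as they close: fully open they stand 13 mm farther back than shut.
Start: joints at [-1.22, 0.507, -0.238, 1.5, 0.126, 1.149, -0.155], TCP at [0.152, 0.606, 0.245] pointing down, gripper open.
Joint ranges: [-3.08, 3.08], [-0.24, 2.05], [-1.43, 1.35], [0, 2.5], [-1.52, 4.66], [0.17, 1.96], [-2.89, 2.89]. Speed limits (rad/s): [2.39, 2.39, 3.14, 3.14, 3.14, 3.14, 3.14].

INTERFACE

Orientations are given as [roll, pitch, yaw] about the fixed x, y, z axes, in that order (R = Rz(yaw) Ry(pitch) Rx(roll)).
In Python, from station import get_state, viewer, bot, models gives the robot as it stands.
- The arm moves only by the tool jog_arm, never from a script. Its argument "rows" is one flat list of numbers, 4 for each row, row after row: the shift along the tool's x, y, z in cm, then the turn about the tool's z in rad. In form: [dx, dy, dz, yaw, dx, dy, dz, yaw, ...]. A call has 1 to 8 rows; each row shifts and turns the commanded pose from where the row before left it, along the tool's axes as they then stand; what a row does not reach is not made up. A row lasts 1/8 s, in which the tool goes at most 62.5 mm and 10.7 degrees, less where a joint would pass 70% of its speed; a pose out of reach is approached as far as the arm can. A call with a gripper value outside its range is refused whole. "jaw" is the closure, from -1 (fully open) to 1 (shut), so that 0 is half open, set as the call begins (left out, the last holds). The fingers move at their own pace and stop on an object; the grip force is fixed at half the most. Time passes only in rows, so rows that do not move let the fingers close. It gives the time, the measured TCP pose, the force, the opening and the grip force at its end, in the units of the state.
- get_state(): the state, without advancing time (a new reading comes with each control period).
- viewer.grab_frame(name): name is "scene" or "top" or "wrist"; returns a dict with "image" (384x512x3 uint8, red, green, blue), "camera_matrix" (3x3 intrinsics, pixels), "dist" ([k1, k2, p1, p2, k3] as OpenCV has them; the pictures are not rectified), "world_from_camera" (4x4, takes a point from camera to world coordinates). Camera axes: x right, y up, looking along -z (the intrinsics and any distortion apply to the point x, -y, -z); pixel columns grow to the right and rows downward; lengths in m; the calibration is good to about 2 mm. A picture is of the moment at which its call begins. There is no depth.
- bot.hand_in(): hands the job in; it is judged then, once.
Trained networks look in a picture, given as the dict that the camera call returned (one of the last four; its "shot" number tells which), for a name from the list of things; names that differ only in an ending like _2 or _b are one class to them, and where a whole thing is asked for, a point or a joint stands for the part that bears it (a point fixed in the world has none). Each returns a list of dicts, best first, with "conf" (0 to 1); they miss things now and then, are a little off and sometimes report something else, mostly with a low value. They report only what shows in the picture. A call takes as long as a camera call. They do not tell look-alikes from the thing itself.
- models.look_for(picture, label): "location" ([column, row] in pixels, amid what is visible of it).
- models.spot_point(picture, label): "location" ([column, row] in pixels: a listed point, or the origin of a listed thing).
The state is a dict: "time_s": time; "qpos": joint angles; "dq": joint speeds; "effort": joint torques, N m; "tool_pos": TCP position; "eef_rot": TCP orientation; "contact_force": force on the tool from outside, world axes, zero at the start; "wrist_torque": the same for the moment, N m; "opening": finger opening in m; "finger_force": force on a finger pad.
Only numpy, scipy, OpenCV 4.12 (cv2) and the standard library are available. Lean on these libraries where they do the work, as an engineer would, in place of code of your own. Each camera call takes 0.05 s, during which the arm holds its last target. There are 200 camera calls.

TASK

Put the red tin away: turn the keeper open by its winged knob, push the red tin fully home into the narrow gap in the row, easing its neighbours apart so that all four tins stand upright, straight and fully home, then turn the keeper fully shut across the front by its wings. Do not push the keeper's bar itself, tip any tin over, or disturb the honey jar, mug and pump bottle.

Things in the scene. Friction and masses are not known exactly. Their poses are not given: they have to be found in the camera images.
- red_tin: Red tin with a steel lid, to be put away; starts upright on the open worktop at any of four spots, turned any way. 36 mm wide (its y), 84 mm deep (its x), 86 mm tall; vertical edges rounded at 14 mm radius, so its ends act as a blunt wedge (flat middle 8 mm). 105 to 210 g; the same turned half round. Origin: centre of its underside
- blue_tin: Blue tin with a steel lid, loose in the rack; the order of blue, green and yellow varies. 36 mm wide (its y), 84 mm deep (its x), 86 mm tall; vertical edges rounded at 14 mm radius, so its ends act as a blunt wedge (flat middle 8 mm). 105 to 210 g; the same turned half round. Origin: centre of its underside
- green_tin: Green tin with a steel lid, loose in the rack. 36 mm wide (its y), 84 mm deep (its x), 86 mm tall; vertical edges rounded at 14 mm radius, so its ends act as a blunt wedge (flat middle 8 mm). 105 to 210 g; the same turned half round. Origin: centre of its underside
- yellow_tin: Yellow tin with a steel lid, loose in the rack. 36 mm wide (its y), 84 mm deep (its x), 86 mm tall; vertical edges rounded at 14 mm radius, so its ends act as a blunt wedge (flat middle 8 mm). 105 to 210 g; the same turned half round. Origin: centre of its underside
- rack: Wooden rack fixed to the worktop, open in front and on top, no floor (tins slide on the worktop). Origin on the worktop at the middle of the row; x points from open front to back, y left. Inner width 156 mm; end panels 8 mm thick, 66 mm high, x -40 to 54 mm; back's inner face at x 44 mm, 64 mm high. A tin is home with origin at x 0 (-7 to +2 mm), its depth along x, front at -42 mm
- gap_place (a point): On the worktop, rack x 0, y -19 mm: about where the red tin belongs, same axes as the rack. Two tins stand left of it (near rack y 54 and 12 mm), one right (near -51 mm). The gap between the neighbours is only 23 to 31 mm wide at first, so they must be spread; each has a few mm of room to move aside (12 mm left over in the row once four tins are in)
- keeper (a joint): Swing of the keeper, a bar turned by a black winged knob on a post at the rack's left front (upright axis at rack x -56, y 120 mm, 34 mm from the left panel). 0 rad: shut, bar across the front of the row along rack -y; grows as it swings out towards the robot (clockwise from above), stop at 1.6. Starts partly shut, before the gap; from 1.1 the gap is clear. Stays where left (friction 0.06 N m)
- wing_grip (a point): On the knob's axis, 90 mm above the worktop, where to pinch the wings. Axes turn with the knob: y along the wings, x through their thickness, -y along the bar. Wings: one upright plate 9 mm thick, 56 mm long, 55 to 101 mm above the worktop. Their tips pass 6 mm from the left panel, whose top is at 66 mm: keep fingertips above 68 mm
- bar_tip (a point): Centre of the round rubber tip (10 mm across) of the keeper's steel bar, 150 mm from the knob's axis, 42 mm above the worktop. The bar is 6 mm thick, 37 to 47 mm above the worktop. Shut, it is about 9 mm in front of a row that is fully home
- honey_jar: Bystander: round glass jar with red lid, 65 mm across, 100 mm tall; origin at the centre of its underside. It, the mug, the pump bottle and the red tin trade places
- mug: Bystander: white mug, 78 mm across, 97 mm tall; with its handle 116 mm long along its y (handle towards its -y, origin mid-length, on the worktop)
- soap_pump: Bystander: light blue pump bottle, 49 mm across, 160 mm tall, its nozzle 32 mm out along its -x; origin on the worktop
Things that resemble listed ones, but are neither listed nor needed, are in the scene too. Of the things like the blue_tin, leave any that is purple; of the rest the smaller one is meant.

How it is judged:
By the outcome, as a careful person would: the job done as asked, in the order asked, and still so for the second after the job is handed in, with the robot touching nothing.
It also fails if it takes over 72 s, if anything falls off the work surface, if the arm or the gripper's body presses on something with over 40 N, if the wrist force passes 120 N, or if a joint passes its speed limit or range.

## Working session

There is one attempt and no reset: what is moved stays moved. The work goes in short steps, Python scripts to look and compute and a tool call to move; the robot and the scene stay as the last step left them, time stands still between calls to the robot, and variables do not carry over. Pictures are saved under pics/ and viewed, at most 10 in all, crops included, and the job is handed in when it is done.

Besides the shell and the picture viewer there is one more tool, called in YAML: its name, and indented under it one key for each argument. jog_arm: Moves the arm, as the interface text tells. Its arguments: {"type":"object","properties":{"rows":{"type":"array"},"jaw":{"type":"number"}},"required":["rows"]}

```bash
mkdir -p pics; cat > h.py <<'E'
import numpy as np, cv2
from station import get_state, viewer, bot, models
def ray(p,uv):
    K=np.array(p["camera_matrix"]);d=np.array(p["dist"],float)
    x,y=cv2.undistortPoints(np.array([[uv]],float),K,d)[0,0]
    T=np.array(p["world_from_camera"]);return T[:3,3],T[:3,:3]@np.array([x,-y,-1.])
def atz(p,uv,z):
    o,r=ray(p,uv);return o+r*(z-o[2])/r[2]
def proj(p,X):
    T=np.array(p["world_from_camera"]);c=(np.atleast_2d(X)-T[:3,3])@T[:3,:3]
    return cv2.projectPoints(c*[1,-1,-1],np.zeros(3),np.zeros(3),np.array(p["camera_matrix"]),np.array(p["dist"],float))[0][:,0]
def save(p,n): cv2.imwrite(f"pics/{n}.png",p["image"][:,:,::-1])
E
python3 - <<'E'
from h import *
print(get_state())
T=viewer.grab_frame("top");S=viewer.grab_frame("scene")
im=np.vstack([T["image"],S["image"]])
cv2.imwrite("pics/a.png",T["image"][:,:,::-1]);cv2.imwrite("pics/b.png",S["image"][:,:,::-1])
for P in (T,S):
  print(P["world_from_camera"])
  for n in "red_tin blue_tin green_tin yellow_tin rack gap_place wing_grip bar_tip honey_jar mug soap_pump".split():
    z=.09 if n=="wing_grip" else .042 if n=="bar_tip" else 0
    print(n,[(np.round(a["location"]).tolist(),round(a["conf"],2),atz(P,a["location"],z).round(3)[:2].tolist()) for a in models.spot_point(P,n)[:3]])
E
```

```text
{'time_s': 0.0, 'qpos': array([-1.21946234,  0.50832285, -0.23751997,  1.50112494,  0.1257042 ,
        1.14890548, -0.15479799]), 'dq': array([-1.04744118e-04, -1.65582776e-03, -5.46144966e-05,  2.46357359e-04,
       -5.79356767e-04, -4.47147829e-04, -9.15205282e-04]), 'effort': array([ 9.76582851e-04, -6.20592427e+01, -2.18670264e+00, -2.49656260e+01,
        1.25114425e-02,  1.20124538e-02,  8.83658373e-06]), 'tool_pos': array([0.15206688, 0.60572766, 0.24444152]), 'eef_rot': array([-3.13982208e+00,  4.14339298e-05,  2.89577463e+00]), 'contact_force': array([ 0.18020947, -0.16053519, -1.03003783]), 'wrist_torque': array([ 0.01880927,  0.02274251, -0.00573876]), 'finger_force': 0.0, 'opening': 0.08552607829243881}
[[-0.02143231  0.99716019 -0.07219568  0.46632665]
 [-0.99963061 -0.02258049 -0.0151251   0.03037975]
 [-0.01671236  0.07184484  0.9972758   0.98792967]
 [ 0.          0.          0.          1.        ]]
red_tin [([363.0, 164.0], 0.6, [0.602, -0.28])]
blue_tin [([267.0, 171.0], 0.83, [0.587, -0.002]), ([175.0, 156.0], 0.83, [0.637, 0.263]), ([313.0, 164.0], 0.74, [0.605
[... 479 characters left out ...]
880515]
 [ 0.01759153  0.76326162  0.64585002  0.84793782]
 [ 0.          0.          0.          1.        ]]
red_tin [([348.0, 241.0], 0.83, [0.596, -0.268])]
blue_tin [([223.0, 157.0], 0.87, [0.63, 0.274]), ([271.0, 200.0], 0.77, [0.579, 0.003]), ([311.0, 217.0], 0.66, [0.601, -0.134])]
green_tin [([246.0, 186.0], 0.81, [0.573, 0.105])]
yellow_tin [([257.0, 188.0], 0.6, [0.588, 0.073])]
rack [([262.0, 191.0], 0.86, [0.589, 0.053])]
gap_place []
wing_grip [([222.0, 158.0], 0.52, [0.544, 0.182])]
bar_tip [([228.0, 205.0], 0.55, [0.438, 0.052])]
honey_jar [([292.0, 249.0], 0.83, [0.464, -0.169])]
mug [([170.0, 162.0], 0.68, [0.482, 0.386])]
soap_pump [([339.0, 282.0], 0.92, [0.461, -0.326])]
```

```bash
ls; ls pics
```

```text
h.py
pics
a.png
b.png
```

```bash
python3 - <<'E'
import cv2
a=cv2.imread("pics/a.png")[110:260,110:410];cv2.imwrite("pics/a2.png",cv2.resize(a,(800,400),interpolation=2))
b=cv2.imread("pics/b.png")[100:320,130:400];cv2.imwrite("pics/b2.png",cv2.resize(b,None,fx=2.7,fy=2.7,interpolation=2))
E
```

```text
(no output)
```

View pics/a2.png

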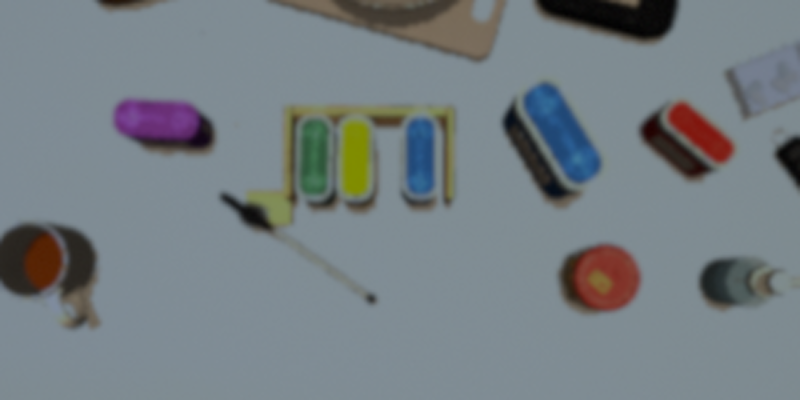

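View pics/b2.png

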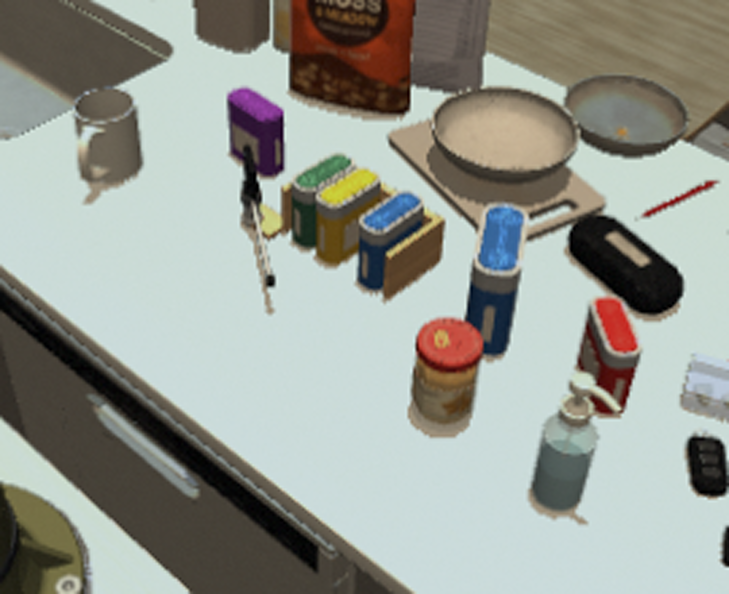

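The top view shows green, yellow and blue in the rack, with a gap right of yellow. The larger blue tin and the purple one are decoys. The bar runs from the knob at about px (208,190) to its tip at about (249,222), and the red tin is at about (367,160). Next I'll work out metric poses.

```bash
cat >> h.py <<'E'
def blobs(P,z,boxes=None,ranges=None):
    hsv=cv2.cvtColor(P["image"],cv2.COLOR_RGB2HSV);out={}
    R=ranges or dict(green=(45,85,70,40),yellow=(22,36,120,80),blue=(98,118,110,70),red=(0,6,140,70))
    for n,(a,b,s,v) in R.items():
        m=cv2.inRange(hsv,(a,s,v),(b,255,255))
        if n=="red": m|=cv2.inRange(hsv,(172,s,v),(179,255,255))
        k,l,st,c=cv2.connectedComponentsWithStats(m)
        for i in range(1,k):
            if st[i,4]<60: continue
            ys,xs=np.nonzero(l==i)
            W=np.array([atz(P,(x,y),z)[:2] for x,y in zip(xs,ys)])
            r=cv2.minAreaRect((W*1e4).astype(np.float32));w=W-W.mean(0);e,V=np.linalg.eigh(w.T@w)
            d=V[:,1];d=d if d[0]>0 else -d
            out.setdefault(n,[]).append((st[i,4],W.mean(0).round(4).tolist(),round(float(np.degrees(np.arctan2(d[1],d[0]))),1),np.round(np.array(r[1])/1e4,3).tolist()))
    return out
def rows(dp,yawturn=0):
    s=get_state();y=s["eef_rot"][2];c,sn=np.cos(y),np.sin(y)
    return np.round([100*(c*dp[0]+sn*dp[1]),100*(sn*dp[0]-c*dp[1]),-100*dp[2]],2),-yawturn
E
python3 - <<'E'
from h import *
T=viewer.grab_frame("top")
for k,v in blobs(T,.086).items(): print(k,*v,sep="\n  ")
k=atz(T,(110+262/2.667,110+213/2.667),.095);t=atz(T,(110+371/2.667,110+298/2.667),.042);print(k,t,np.linalg.norm((k-t)[:2]))
for c in [(287,108),(452,108),(452,200),(289,198)]: print(atz(T,(110+c[0]/2.667,110+c[1]/2.667),.066))
s=get_state();W=viewer.grab_frame("wrist");print(W["world_from_camera"],W["camera_matrix"])
E
```

```text
green
  (np.int32(250), [0.887, 0.3222], -67.1, [0.015, 0.208])
  (np.int32(253), [0.5861, 0.1037], -2.4, [0.024, 0.071])
yellow
  (np.int32(255), [0.5844, 0.0637], -2.3, [0.024, 0.071])
blue
  (np.int32(85), [0.9221, 0.7106], -74.2, [0.028, 0.035])
  (np.int32(514), [0.6046, -0.1406], 29.6, [0.103, 0.036])
  (np.int32(249), [0.5844, -0.0006], -1.4, [0.024, 0.071])
red
  (np.int32(227), [0.6028, -0.2769], 48.0, [0.07, 0.024])
  (np.int32(356), [0.462, -0.1771], -86.6, [0.06, 0.057])
[0.53078076 0.15352523 0.095     ] [0.44537232 0.05071674 0.042     ] 0.13365697307029759
[0.63852993 0.13095409 0.066     ]
[ 0.63443686 -0.03531104  0.066     ]
[ 0.54158598 -0.03269577  0.066     ]
[0.54731617 0.13019639 0.066     ]
[[ 2.43737389e-01 -9.28863700e-01 -2.78934242e-01  8.05614162e-02]
 [ 9.69841268e-01  2.33446613e-01  7.00756314e-02  6.23634906e-01]
 [ 2.55437897e-05 -2.87601990e-01  9.57750017e-01  3.73451402e-01]
 [ 0.00000000e+00  0.00000000e+00  0.00000000e+00  1.00000000e+00]] [[291.57028823   0.         258.29106881]
 [  0.         291.57028823 191.43523054]
 [  0.           0.           1.        ]]
```

jog_arm:
  rows: [-4.7, -3.3, 0, 0, -4.7, -3.3, 0, 0, -4.7, -3.3, 0, 0, -4.7, -3.3, 0, 0, -4.7, -3.3, 0, 0, -4.7, -3.3, 0, 0, -4.7, -3.3, 0, 0, -4.7, -3.3, 0, 0]
  jaw: 0

```text
time_s: 2.3
tool_pos: [0.4537, 0.2572, 0.2456]
eef_rot: [3.141, 0.001, 2.896]
contact_force: [1.2, -0.1, -0.4]
opening: 0.0424
finger_force: 0.0
```

jog_arm:
  rows: [-4.7, -3.3, 0, 0, -4.7, -3.3, 0, 0, 0, 0, 0, 0.18, 0, 0, 0, 0.18, 0, 0, 0, 0.18, 0, 0, 0, 0.18, 0, 0, 0, 0.18, 0, 0, 0, 0.18]

```text
time_s: 3.3
tool_pos: [0.5277, 0.1718, 0.2454]
eef_rot: [3.141, -0.0, 1.81]
contact_force: [-0.1, 0.5, 0.3]
opening: 0.0429
finger_force: 0.0
```

jog_arm:
  rows: [0, 0, 0, 0.18, 0, 0, 0, 0.18, 0, 0, 0, 0.18, 0, 0, 0, 0.18, 0, 0, 0, 0.15, 0, 0, 0, 0]

```text
time_s: 4.05
tool_pos: [0.5276, 0.172, 0.2453]
eef_rot: [3.141, 0.0, 0.947]
contact_force: [0.4, 0.7, -1.5]
opening: 0.0427
finger_force: 0.0
```

```bash
cat > w.py <<'E'
from h import *
s=get_state();print(s["time_s"],s["tool_pos"],s["eef_rot"],s["qpos"].round(2))
W=viewer.grab_frame("wrist");save(W,"w1")
for n,z in dict(wing_grip=.09,bar_tip=.042,green_tin=0,yellow_tin=0,blue_tin=0,rack=0).items():
    print(n,[(np.round(a["location"]).tolist(),round(a["conf"],2),atz(W,a["location"],z).round(4)[:2].tolist()) for a in models.spot_point(W,n)[:3]])
for k,v in blobs(W,.086).items(): print(k,*v,sep="\n  ")
E
python3 w.py
```

```text
4.05 [0.52762199 0.17201038 0.24526768] [3.14146277e+00 8.80361691e-05 9.47159986e-01] [-0.61  0.41  0.37  1.69 -0.17  1.06 -0.81]
wing_grip [([263.0, 174.0], 0.85, [0.5345, 0.1745])]
bar_tip [([261.0, 282.0], 0.61, [0.4425, 0.0474])]
green_tin [([323.0, 177.0], 0.58, [0.5858, 0.1062])]
yellow_tin [([338.0, 205.0], 0.84, [0.5811, 0.0617])]
blue_tin [([360.0, 236.0], 0.73, [0.5823, 0.002]), ([409.0, 296.0], 0.72, [0.5942, -0.1294]), ([284.0, 52.0], 0.7, [0.6296, 0.2622])]
rack []
green
  (np.int32(1685), [0.5855, 0.1036], -2.4, [0.028, 0.076])
yellow
  (np.int32(1580), [0.5842, 0.0634], -2.0, [0.028, 0.076])
blue
  (np.int32(952), [0.592, 0.0012], -10.4, [0.027, 0.072])
  (np.int32(353), [0.6433, -0.1574], -70.8, [0.022, 0.042])
```

View pics/w1.png

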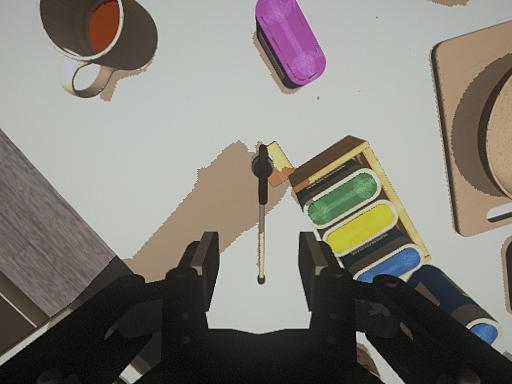

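The view is aligned with the wings: knob at px (262,165), bar straight down the image to its tip at (261,282). I'll go down and pinch them.

jog_arm:
  rows: [0.4, 0.4, 4, 0, 0, 0, 4, 0, 0, 0, 3, 0, 0, 0, 2.5, 0, 0, 0, 2, 0, 0, 0, 0, 0]

```text
time_s: 5.15
tool_pos: [0.5324, 0.1724, 0.089]
eef_rot: [-3.14, 0.002, 0.946]
contact_force: [0.3, -0.5, 0.2]
opening: 0.043
finger_force: 0.0
```

jog_arm:
  rows: [0, 0, 0, 0, 0, 0, 0, 0, 0, 0, 0, 0, 0, 0, 0, 0]
  jaw: 1

```text
time_s: 5.65
tool_pos: [0.5337, 0.1729, 0.0914]
eef_rot: [3.141, -0.002, 0.946]
contact_force: [-0.9, -0.3, 5.8]
opening: 0.0078
finger_force: 59.8
```

```bash
python3 - <<'E'
from h import *
s=get_state();print(s)
W=viewer.grab_frame("wrist");save(W,"w2")
E
```

```text
{'time_s': 5.65, 'qpos': array([-0.5511602 ,  0.59558888,  0.30210895,  1.87044911, -0.25896067,
        0.71183819, -0.72589328]), 'dq': array([-1.39313374e-05,  7.14884447e-04,  8.21706566e-04, -4.84053917e-04,
       -5.66631388e-04, -2.26641602e-04, -8.28088561e-04]), 'effort': array([ 2.48258505e-01, -5.54332781e+01,  5.31568274e+00, -1.67502379e+01,
        4.08979878e-02, -5.07800505e-01, -1.21020330e-04]), 'tool_pos': array([0.53373927, 0.17289637, 0.09143567]), 'eef_rot': array([ 3.14082735e+00, -1.61849950e-03,  9.45925735e-01]), 'contact_force': array([-0.8816243 , -0.34440638,  5.76030523]), 'wrist_torque': array([-0.00285789,  0.29368592,  0.01781892]), 'finger_force': 59.82799172401428, 'opening': 0.007817515451331794}
```

View pics/w2.png

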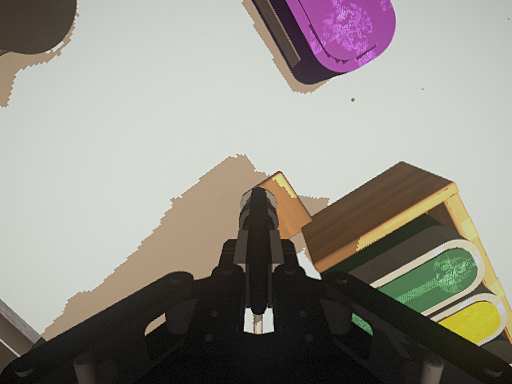

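The wings are held between the pads, with the far tip at px (260,195). Turning clockwise opens the keeper.

jog_arm:
  rows: [0, 0, 0, 0.13, 0, 0, 0, 0.13, 0, 0, 0, 0.13, 0, 0, 0, 0.13, 0, 0, 0, 0.13, 0, 0, 0, 0.13, 0, 0, 0, 0.13, 0, 0, 0, 0]

```text
time_s: 6.7
tool_pos: [0.5337, 0.1729, 0.0914]
eef_rot: [-3.141, -0.002, 0.034]
contact_force: [-2.0, -0.2, 7.2]
opening: 0.0076
finger_force: 60.1
```

jog_arm:
  rows: [0, 0, 0, 0, 0, 0, 0, 0, 0, 0, -3, 0, 0, 0, -5, 0, 0, 0, -6, 0, 0, 0, 0, 0]
  jaw: 0.1

```text
time_s: 7.45
tool_pos: [0.5357, 0.1724, 0.2348]
eef_rot: [-3.139, -0.008, 0.035]
contact_force: [0.5, -0.8, -0.0]
opening: 0.0389
finger_force: 0.0
```

```bash
python3 w.py
```

```text
7.45 [0.53570556 0.17240201 0.23483901] [-3.13919412 -0.00791306  0.03546355] [-0.8   0.49  0.69  1.7  -0.35  1.07 -1.53]
wing_grip [([258.0, 184.0], 0.88, [0.5355, 0.1725])]
bar_tip [([260.0, 290.0], 0.71, [0.3821, 0.1647]), ([259.0, 186.0], 0.58, [0.5203, 0.1709])]
green_tin [([315.0, 126.0], 0.61, [0.5865, 0.1051])]
yellow_tin [([346.0, 131.0], 0.75, [0.5832, 0.0659])]
blue_tin [([500.0, 126.0], 0.75, [0.5975, -0.1294]), ([399.0, 131.0], 0.57, [0.5858, 0.0006]), ([187.0, 88.0], 0.57, [0.6258, 0.26])]
rack []
green
  (np.int32(2184), [0.5856, 0.1037], -2.4, [0.028, 0.075])
yellow
  (np.int32(2226), [0.5842, 0.0636], -2.0, [0.028, 0.076])
blue
  (np.int32(2040), [0.5846, -0.0003], -0.8, [0.027, 0.075])
```

jog_arm:
  rows: [0.2, 6.0, 0, 0, 0.2, 6.0, 0, 0, 0.2, 6.0, 0, 0, 0.2, 6.0, 0, 0, 0.2, 6.0, 0, 0, 0.2, 6.0, 0, 0, 0.2, 6.0, 0, 0, 0.2, 6.0, 0, 0]
  jaw: -0.4

```text
time_s: 8.8
tool_pos: [0.5663, -0.3081, 0.2292]
eef_rot: [-3.141, 0.001, 0.036]
contact_force: [-0.2, 1.2, 0.6]
opening: 0.0597
finger_force: 0.0
```

jog_arm:
  rows: [0, 0, 0, -0.16, 0, 0, 0, -0.16, 0, 0, 0, -0.16, 0, 0, 0, -0.16, 0, 0, 0, -0.16, 0, 0, 0, 0]

```text
time_s: 9.55
tool_pos: [0.5661, -0.3065, 0.2295]
eef_rot: [-3.14, 0.0, 0.834]
contact_force: [0.3, -0.1, -0.5]
opening: 0.06
finger_force: 0.0
```

```bash
python3 - <<'E'
from h import *
s=get_state();print(s["time_s"],s["tool_pos"],s["eef_rot"],s["qpos"].round(2))
W=viewer.grab_frame("wrist");save(W,"w3")
print([(a["conf"],atz(W,a["location"],0)) for a in models.spot_point(W,"red_tin")])
print(blobs(W,.086).get("red"))
E
```

```text
9.55 [ 0.56606905 -0.30652255  0.22946511] [-3.14019544e+00  1.08098723e-04  8.34429212e-01] [ 0.21  0.58  0.43  1.47 -0.25  1.15 -0.05]
[(0.64, array([ 0.60399759, -0.27459257,  0.        ])), (0.24, array([ 0.45462485, -0.32690642,  0.        ]))]
[(np.int32(2363), [0.6017, -0.2765], 47.8, [0.075, 0.027]), (np.int32(3054), [0.4567, -0.1747], -9.4, [0.064, 0.071])]
```

View pics/w3.png

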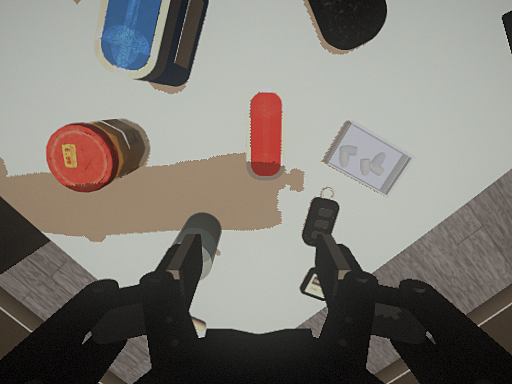

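The red tin is upright in the image centre (px 265,135), parallel to the tool x axis. I'll approach to grip its rear half.

jog_arm:
  rows: [2.8, 0.7, 3, 0, 0, 0, 5, 0, 0, 0, 4.5, 0, 0, 0, 3.5, 0, 0, 0, 2, 0, 0, 0, 0, 0]

```text
time_s: 10.4
tool_pos: [0.5893, -0.2897, 0.0483]
eef_rot: [-3.138, 0.001, 0.834]
contact_force: [-0.2, 0.4, 0.4]
opening: 0.0599
finger_force: 0.0
```

jog_arm:
  rows: [0, 0, 0, 0, 0, 0, 0, 0, 0, 0, 0, 0, 0, 0, 0, 0]
  jaw: 1

```text
time_s: 10.9
tool_pos: [0.591, -0.2908, 0.0516]
eef_rot: [3.14, -0.001, 0.835]
contact_force: [-0.7, 0.6, 5.6]
opening: 0.0355
finger_force: 60.3
```

```bash
python3 - <<'E'
from h import *
s=get_state();print(s["time_s"],s["tool_pos"],s["eef_rot"])
W=viewer.grab_frame("wrist")
print(blobs(W,.086).get("red"))
E
```

```text
10.9 [ 0.59098965 -0.29082126  0.05157303] [ 3.13958417e+00 -6.69700124e-04  8.35444772e-01]
[(np.int32(12889), [0.6061, -0.2734], 48.4, [0.069, 0.028])]
```

jog_arm:
  rows: [0, 0, -3, 0, 0, 0, -6, 0, 0, 0, -6, 0, 0, 0, 0, 0.174, 0, 0, 0, 0.174, 0, 0, 0, 0.174, 0, 0, 0, 0.174, 0, 0, 0, 0.174]

```text
time_s: 11.95
tool_pos: [0.5901, -0.2901, 0.2001]
eef_rot: [-3.141, 0.001, -0.04]
contact_force: [-0.1, -0.9, -1.9]
opening: 0.0349
finger_force: 60.5
```

jog_arm:
  rows: [-2.25, -5.4, 0, 0, -2.25, -5.4, 0, 0, -2.25, -5.4, 0, 0, -2.25, -5.4, 0, 0, -2.25, -5.4, 0, 0, -2.25, -5.4, 0, 0, 0, 0, 0, 0]

```text
time_s: 12.82
tool_pos: [0.4644, 0.0436, 0.1997]
eef_rot: [-3.139, 0.003, -0.025]
contact_force: [1.7, -0.7, -1.6]
opening: 0.0358
finger_force: 60.9
```

```bash
python3 - <<'E'
from h import *
s=get_state();print(s["time_s"],s["tool_pos"],s["eef_rot"])
W=viewer.grab_frame("wrist");save(W,"w4")
z=s["tool_pos"][2]-.0515+.086
print(blobs(W,z).get("red"));B=blobs(W,.086);[print(k,B.get(k)) for k in("yellow","blue","green")]
E
```

```text
12.825 [0.46444331 0.04363675 0.19972743] [-3.13889346e+00  2.86270174e-03 -2.51958886e-02]
[(np.int32(1362), [0.5065, -0.0401], 14.5, [0.027, 0.012]), (np.int32(12892), [0.4878, 0.0428], -1.0, [0.028, 0.069])]
yellow [(np.int32(3246), [0.5811, 0.0624], -1.9, [0.028, 0.066])]
blue [(np.int32(3032), [0.5807, -0.0018], -1.0, [0.027, 0.063]), (np.int32(567), [0.5978, -0.1491], 22.2, [0.046, 0.014])]
green [(np.int32(3079), [0.5825, 0.1027], -2.2, [0.027, 0.065])]
```

View pics/w4.png

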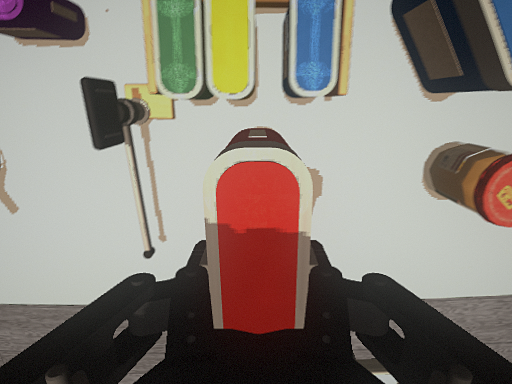

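Tin held straight (px 260,245); gap between yellow and blue ahead. The bar is clear on the left, tip at (149,253). Lowering in front of the gap.

jog_arm:
  rows: [0, 0, 5, 0, 0, 0, 4, 0, 0, 0, 3, 0, 0, 0, 1.5, 0, 0, 0, 0, 0]

```text
time_s: 13.5
tool_pos: [0.4666, 0.0369, 0.065]
eef_rot: [3.141, 0.001, -0.036]
contact_force: [-0.3, 0.9, -1.8]
opening: 0.0353
finger_force: 61.0
```

```bash
cat > c.py <<'E'
from h import *
s=get_state();print(s["time_s"],s["tool_pos"],s["eef_rot"],s["contact_force"])
W=viewer.grab_frame("wrist");T=viewer.grab_frame("top")
for n,P in (("W",W),("T",T)):
    B=blobs(P,.087);print(n,*[(k,[b for b in B.get(k,[]) if abs(b[1][1]-.04)<.12 and .4<b[1][0]<.7]) for k in("green","yellow","blue","red")],sep="\n ")
E
python3 c.py
```

```text
13.5 [0.46659967 0.03688791 0.06495651] [ 3.14103110e+00  9.81657020e-04 -3.61673153e-02] [-0.27907877  0.93520135 -1.84109455]
W
 ('green', [(np.int32(6711), [0.5629, 0.1043], 15.7, [0.028, 0.03])])
 ('yellow', [(np.int32(6930), [0.5609, 0.0642], 72.7, [0.028, 0.028])])
 ('blue', [(np.int32(6200), [0.5599, -0.0001], 89.4, [0.028, 0.025])])
 ('red', [(np.int32(12875), [0.4832, 0.0362], -1.6, [0.032, 0.078])])
T
 ('green', [(np.int32(253), [0.586, 0.1036], -2.4, [0.024, 0.071])])
 ('yellow', [(np.int32(217), [0.589, 0.0633], -1.4, [0.024, 0.063])])
 ('blue', [(np.int32(245), [0.5843, -0.0003], -1.4, [0.024, 0.071])])
 ('red', [])
```

jog_arm:
  rows: [0.5, 0.1, 1.1, 0, 0.8, 0, 0, 0, 0.8, 0, 0, 0, 0.8, 0, 0, 0, 0, 0, 0, 0]

```text
time_s: 14.22
tool_pos: [0.4964, 0.036, 0.0544]
eef_rot: [3.141, -0.001, -0.034]
contact_force: [0.2, 0.1, -2.0]
opening: 0.0356
finger_force: 61.0
```

jog_arm:
  rows: [0.6, 0, 0, 0, 0.6, 0, 0, 0, 0.6, 0, 0, 0, 0.6, 0, 0, 0, 0.6, 0, 0, 0, 0, 0, 0, 0]

```text
time_s: 14.98
tool_pos: [0.5263, 0.035, 0.0543]
eef_rot: [3.141, -0.001, -0.034]
contact_force: [0.4, 0.7, -1.8]
opening: 0.0356
finger_force: 60.9
```

```bash
python3 c.py
```

```text
14.975 [0.5262823  0.0350362  0.05430791] [ 3.14146716e+00 -9.00847173e-04 -3.40308477e-02] [ 0.36526845  0.712501   -1.84950061]
W
 ('green', [(np.int32(16254), [0.588, 0.104], -5.2, [0.028, 0.075])])
 ('yellow', [(np.int32(18647), [0.5912, 0.0679], -4.9, [0.028, 0.076])])
 ('blue', [(np.int32(18274), [0.5876, -0.0021], 1.1, [0.076, 0.028])])
 ('red', [(np.int32(12882), [0.5485, 0.0341], -1.5, [0.029, 0.07])])
T
 ('green', [])
 ('yellow', [])
 ('blue', [])
 ('red', [])
```

jog_arm:
  rows: [0.2, 0, 0.25, 0, 0, 0, 0, 0]

```text
time_s: 15.32
tool_pos: [0.5275, 0.035, 0.0517]
eef_rot: [3.142, 0.0, -0.034]
contact_force: [-0.0, -1.0, -2.2]
opening: 0.0353
finger_force: 60.8
```

jog_arm:
  rows: [0, 0, 0, 0, 0, 0, 0, 0, 0, 0, -3, 0, 0, 0, -4.5, 0, -3, 0, 0, 0, -5, 0, 0, 0, 0, 0, 0, 0]
  jaw: -0.15

```text
time_s: 16.2
tool_pos: [0.4434, 0.038, 0.1267]
eef_rot: [-3.14, 0.004, -0.035]
contact_force: [1.1, 0.6, 0.1]
opening: 0.0489
finger_force: 0.0
```

```bash
python3 c.py; python3 -c "
from h import *
W=viewer.grab_frame('wrist');save(W,'w5')"
```

```text
16.2 [0.4434259  0.03800119 0.12673617] [-3.13997194  0.00382598 -0.03470824] [1.1228454  0.55427124 0.14488181]
W
 ('green', [(np.int32(2256), [0.561, 0.1067], 86.9, [0.028, 0.023])])
 ('yellow', [(np.int32(1875), [0.561, 0.0705], 87.3, [0.028, 0.019])])
 ('blue', [(np.int32(1931), [0.5581, -0.0024], 88.8, [0.028, 0.019])])
 ('red', [(np.int32(6080), [0.54, 0.0344], -1.2, [0.028, 0.06])])
T
 ('green', [(np.int32(246), [0.5858, 0.1051], -3.7, [0.024, 0.072])])
 ('yellow', [(np.int32(261), [0.5889, 0.0682], -5.7, [0.026, 0.072])])
 ('blue', [(np.int32(254), [0.585, -0.0022], 1.3, [0.074, 0.025])])
 ('red', [(np.int32(236), [0.5441, 0.0349], -1.3, [0.021, 0.071])])
```

View pics/w5.png

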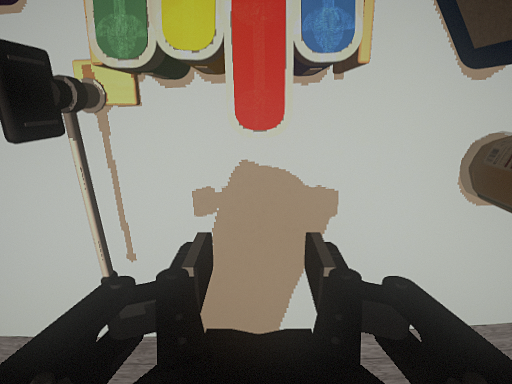

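The red tin is half in (front end at px 258,130), between its spread neighbours. Next: shut the jaws, lower, and push from the front.

jog_arm:
  rows: [0, 0, 2, 0, 0, 0, 2.2, 0, 0, 0, 2, 0, 0, 0, 1.8, 0, 1.5, 0, 0, 0, 1, 0, 0, 0, 1, 0, 0, 0, 0, 0, 0, 0]
  jaw: 1

```text
time_s: 17.35
tool_pos: [0.4839, 0.0365, 0.0472]
eef_rot: [3.141, -0.002, -0.034]
contact_force: [0.3, 0.7, -0.4]
opening: -0.0001
finger_force: 0.0
```

jog_arm:
  rows: [0.8, 0, 0, 0, 0.8, 0, 0, 0, 0.8, 0, 0, 0, 0.8, 0, 0, 0, 0.6, 0, 0, 0, 0, 0, 0, 0]

```text
time_s: 18.1
tool_pos: [0.5211, 0.0351, 0.0467]
eef_rot: [3.141, -0.001, -0.034]
contact_force: [-0.0, -0.6, -1.0]
opening: -0.0003
finger_force: 0.0
```

```bash
python3 c.py
```

```text
18.1 [0.52113807 0.03510642 0.04674519] [ 3.14134736e+00 -6.39650297e-04 -3.42152319e-02] [-0.03894936 -0.59534864 -0.9869177 ]
W
 ('green', [(np.int32(15684), [0.585, 0.102], -9.5, [0.028, 0.076])])
 ('yellow', [(np.int32(22066), [0.5905, 0.068], -4.8, [0.028, 0.073])])
 ('blue', [(np.int32(21789), [0.5882, -0.0043], -1.4, [0.028, 0.073])])
 ('red', [(np.int32(21321), [0.5799, 0.0319], -2.1, [0.028, 0.076])])
T
 ('green', [(np.int32(79), [0.6074, 0.107], -23.9, [0.019, 0.042])])
 ('yellow', [])
 ('blue', [(np.int32(76), [0.6109, -0.0061], 49.9, [0.024, 0.024])])
 ('red', [])
```

jog_arm:
  rows: [0.3, 0, 0, 0, 0.3, 0, 0, 0, 0, 0, 0, 0, -3, 0, 0, 0, -4, 0, 0, 0, 0, 0, -6, 0, -1, 0, -6, 0, 0, 0, 0, 0]

```text
time_s: 19.2
tool_pos: [0.4484, 0.0376, 0.1704]
eef_rot: [-3.139, -0.007, -0.034]
contact_force: [0.5, 0.8, -1.2]
opening: -0.0001
finger_force: 0.0
```

```bash
python3 c.py; python3 -c "
from h import *
T=viewer.grab_frame('top');W=viewer.grab_frame('wrist');a=cv2.resize(T['image'][140:240,180:300],(480,400),interpolation=2);b=cv2.resize(W['image'],(520,400)) ;cv2.imwrite('pics/w6.png',cv2.resize(np.hstack([a,b])[:,:,::-1],(800,320)))"
```

```text
19.2 [0.4484271  0.03759329 0.17043558] [-3.13946859 -0.00732038 -0.03399933] [ 0.49149377  0.8079029  -1.18695385]
W
 ('green', [(np.int32(2779), [0.5703, 0.1058], -4.4, [0.028, 0.044])])
 ('yellow', [(np.int32(2585), [0.5705, 0.0699], -6.0, [0.028, 0.039])])
 ('blue', [(np.int32(2501), [0.5682, -0.0036], -0.5, [0.027, 0.039])])
 ('red', [(np.int32(2870), [0.5668, 0.0327], -1.8, [0.028, 0.044])])
T
 ('green', [(np.int32(245), [0.5857, 0.1051], -3.5, [0.024, 0.072])])
 ('yellow', [(np.int32(251), [0.5884, 0.0689], -4.1, [0.024, 0.071])])
 ('blue', [(np.int32(264), [0.5864, -0.004], -1.5, [0.024, 0.071])])
 ('red', [(np.int32(231), [0.5827, 0.0316], -1.7, [0.021, 0.068])])
```

View pics/w6.png

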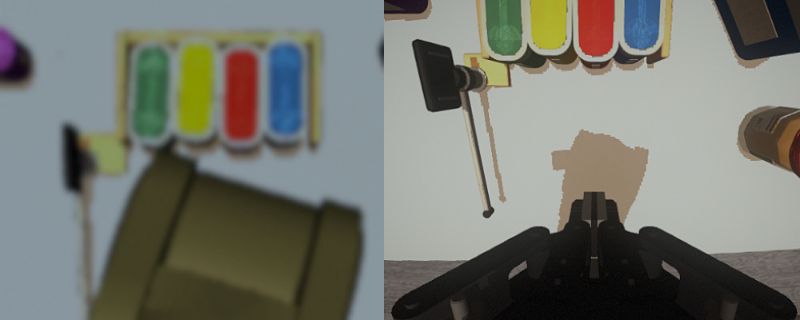

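All four tins are in the row. Red lags yellow and blue by about 3 mm, so I'll give it a slight final push.

jog_arm:
  rows: [0, 0.15, 6, 0, 0, 0, 6.2, 0, 3, 0, 0, 0, 2.5, 0, 0, 0, 1.5, 0, 0, 0, 0.6, 0, 0, 0, 0.3, 0, 0, 0, 0, 0, 0, 0]

```text
time_s: 20.4
tool_pos: [0.5248, 0.0335, 0.0445]
eef_rot: [3.142, 0.001, -0.034]
contact_force: [0.2, -0.3, -0.1]
opening: 0.0001
finger_force: 0.0
```

```bash
python3 c.py
```

```text
20.4 [0.52483661 0.03347547 0.04446256] [ 3.14154751e+00  9.65396545e-04 -3.44084242e-02] [ 0.21817295 -0.27809136 -0.09321141]
W
 ('green', [(np.int32(13952), [0.5841, 0.1009], -10.2, [0.026, 0.076])])
 ('yellow', [(np.int32(23102), [0.5917, 0.0681], -4.3, [0.028, 0.076])])
 ('blue', [(np.int32(23024), [0.5895, -0.0044], -1.4, [0.028, 0.075])])
 ('red', [(np.int32(22740), [0.5857, 0.0317], -2.0, [0.028, 0.075])])
T
 ('green', [(np.int32(69), [0.6091, 0.107], -27.3, [0.017, 0.035])])
 ('yellow', [])
 ('blue', [])
 ('red', [])
```

jog_arm:
  rows: [0.25, 0, 0, 0, 0.25, 0, 0, 0, 0, 0, 0, 0, -3, 0, 0, 0, -3, 0, 0, 0, 0, 0, -5, 0, 0, 0, -5, 0, 0, 0, -5, 0]

```text
time_s: 21.5
tool_pos: [0.4704, 0.0352, 0.1965]
eef_rot: [3.141, -0.0, -0.035]
contact_force: [0.2, 1.0, -0.1]
opening: 0.0001
finger_force: 0.0
```

```bash
python3 c.py; python3 -c "
from h import *
print(rows(np.array([.5345,.1728,.2])-get_state()['tool_pos']))
W=viewer.grab_frame('wrist')
for n,z in dict(wing_grip=.09,bar_tip=.042).items():
    print(n,[(round(a['conf'],2),atz(W,a['location'],z).round(4)[:2].tolist()) for a in models.spot_point(W,n)[:3]])"
```

```text
21.5 [0.47043368 0.03524804 0.19648153] [ 3.14130190e+00 -4.13156936e-04 -3.45975944e-02] [ 0.20385199  0.97753837 -0.12101142]
W
 ('green', [(np.int32(3440), [0.5857, 0.1057], -4.2, [0.027, 0.072])])
 ('yellow', [(np.int32(3556), [0.586, 0.0691], -4.3, [0.028, 0.068])])
 ('blue', [(np.int32(3354), [0.5838, -0.0052], -1.3, [0.027, 0.067])])
 ('red', [(np.int32(3633), [0.584, 0.0316], -2.1, [0.028, 0.069])])
T
 ('green', [(np.int32(127), [0.6019, 0.1055], -15.3, [0.024, 0.05])])
 ('yellow', [(np.int32(149), [0.602, 0.0671], 4.4, [0.024, 0.048])])
 ('blue', [(np.int32(253), [0.5878, -0.0042], -0.9, [0.024, 0.068])])
 ('red', [(np.int32(185), [0.5929, 0.031], -0.1, [0.023, 0.055])])
(array([  5.65, -14.01,  -0.07]), 0)
wing_grip [(0.92, [0.5359, 0.1733]), (0.56, [0.5765, 0.0317])]
bar_tip [(0.64, [0.5815, 0.0646]), (0.63, [0.3829, 0.1654])]
```

jog_arm:
  rows: [1.9, -4.7, 0, -0.07, 1.6, -4.8, 0, 0, 1.8, -4.8, 0, 0, 0, 0, 0, 0]
  jaw: 0.1

```text
time_s: 22.25
tool_pos: [0.5212, 0.1836, 0.1921]
eef_rot: [3.141, 0.003, 0.043]
contact_force: [-0.8, 0.2, 0.3]
opening: 0.0387
finger_force: 0.0
```

```bash
python3 -c "
from h import *
s=get_state();print(s['tool_pos'],s['eef_rot'],rows(np.array([.534,.1728,.09])-s['tool_pos']))"
```

```text
[0.52120824 0.18355736 0.19209265] [3.14146351e+00 3.10603901e-03 4.25154480e-02] (array([ 1.23,  1.13, 10.21]), 0)
```

jog_arm:
  rows: [1.2, 1.1, 0, 0.008, 0, 0, 0, 0]

```text
time_s: 22.5
tool_pos: [0.5349, 0.165, 0.1946]
eef_rot: [3.14, -0.0, 0.023]
contact_force: [-0.2, -0.4, -0.3]
opening: 0.0383
finger_force: 0.0
```

```bash
python3 -c "
from h import *
s=get_state();print(s['tool_pos'],s['eef_rot'],rows(np.array([.534,.1728,.09])-s['tool_pos']))"
```

```text
[0.53487345 0.16499959 0.19455071] [ 3.13987223e+00 -2.17622532e-04  2.30549265e-02] (array([-0.07, -0.78, 10.46]), 0)
```

jog_arm:
  rows: [0, -0.8, 0, -0.01, 0, 0, 0, 0, 0, 0, 0, 0]

```text
time_s: 22.88
tool_pos: [0.5336, 0.1764, 0.1949]
eef_rot: [-3.141, 0.0, 0.038]
contact_force: [0.2, -0.4, 0.9]
opening: 0.0386
finger_force: 0.0
```

jog_arm:
  rows: [0, 0.35, 3, 0, 0, 0, 3, 0, 0, 0, 2.5, 0, 0, 0, 1.9, 0, 0, 0, 0, 0, 0, 0, 0, 0]

```text
time_s: 23.62
tool_pos: [0.5343, 0.1728, 0.0916]
eef_rot: [-3.141, -0.001, 0.038]
contact_force: [-0.1, -0.1, -0.3]
opening: 0.0384
finger_force: 0.0
```

jog_arm:
  rows: [0, 0, 0, 0, 0, 0, 0, 0, 0, 0, 0, 0, 0, 0, 0, 0]
  jaw: 1

```text
time_s: 24.12
tool_pos: [0.5343, 0.1729, 0.0917]
eef_rot: [-3.141, -0.001, 0.038]
contact_force: [-0.6, 0.2, 6.2]
opening: 0.0073
finger_force: 59.6
```

jog_arm:
  rows: [0, 0, 0, -0.16, 0, 0, 0, -0.16, 0, 0, 0, -0.16, 0, 0, 0, -0.16, 0, 0, 0, -0.16, 0, 0, 0, -0.16, 0, 0, 0, -0.16, 0, 0, 0, -0.16]

```text
time_s: 25.12
tool_pos: [0.5339, 0.1734, 0.0917]
eef_rot: [3.141, -0.001, 1.323]
contact_force: [-1.7, 0.6, 5.9]
opening: 0.0079
finger_force: 59.6
```

jog_arm:
  rows: [0, 0, 0, -0.1, 0, 0, 0, -0.1, 0, 0, 0, 0, 0, 0, 0, 0]

```text
time_s: 25.62
tool_pos: [0.5338, 0.1734, 0.0917]
eef_rot: [3.141, -0.001, 1.518]
contact_force: [-3.2, 1.3, 5.9]
opening: 0.0077
finger_force: 59.8
```

```bash
python3 -c "
from h import *
s=get_state();print(s['tool_pos'],s['eef_rot'],s['wrist_torque'],s['qpos'])"
```

```text
[0.53383036 0.17344725 0.09167256] [ 3.14120833e+00 -1.12496264e-03  1.51832570e+00] [0.32056765 0.62426296 0.0780457 ] [-0.48854595  0.58532699  0.20286047  1.86781264 -0.17409672  0.70469158
 -0.23811289]
```

jog_arm:
  rows: [0, 0, 0, -0.02, 0, 0, 0, 0]

```text
time_s: 25.88
tool_pos: [0.5338, 0.1734, 0.0917]
eef_rot: [3.141, -0.001, 1.539]
contact_force: [-2.3, 1.8, 7.4]
opening: 0.0079
finger_force: 59.8
```

```bash
python3 -c "
from h import *
s=get_state();print(s['eef_rot'],s['wrist_torque'])"
```

```text
[ 3.14118617e+00 -1.02986641e-03  1.53850749e+00] [0.27782934 0.57300798 0.02966138]
```

jog_arm:
  rows: [0, 0, 0, -0.02, 0, 0, 0, 0]

```text
time_s: 26.12
tool_pos: [0.5338, 0.1734, 0.0917]
eef_rot: [3.141, -0.001, 1.557]
contact_force: [-1.7, 1.9, 6.6]
opening: 0.008
finger_force: 60.4
```

```bash
python3 -c "
from h import *
s=get_state();print(s['eef_rot'],s['wrist_torque'],s['contact_force'])"
```

```text
[ 3.14123498e+00 -1.38092054e-03  1.55673686e+00] [ 0.36424779  0.52563521 -0.57163529] [-1.66791388  1.89620937  6.57922198]
```

The stop has been reached: torque jumped to −0.57 N m. Release, lift and check.

jog_arm:
  rows: [0, 0, 0, 0.01, 0, 0, 0, 0, 0, 0, 0, 0]
  jaw: 0.1

```text
time_s: 26.5
tool_pos: [0.5339, 0.1727, 0.0907]
eef_rot: [-3.142, 0.0, 1.548]
contact_force: [-0.7, -0.4, -0.2]
opening: 0.0381
finger_force: 0.0
```

jog_arm:
  rows: [0, 0, -2, 0, 0, 0, -3, 0, 0, 0, -5, 0, 0, 0, -5, 0, 5, 0, 0, 0, 5, 0, 0, 0, 0, 0, 0, 0]

```text
time_s: 27.38
tool_pos: [0.5348, 0.2781, 0.2401]
eef_rot: [-3.14, -0.002, 1.555]
contact_force: [-0.2, -0.1, -0.7]
opening: 0.0387
finger_force: 0.0
```

```bash
python3 c.py; python3 -c "
from h import *
T=viewer.grab_frame('top');W=viewer.grab_frame('wrist');S=viewer.grab_frame('scene')
a=cv2.resize(T['image'][130:230,180:280],(400,400),interpolation=2);b=cv2.resize(S['image'][140:220,205:305],(500,400),interpolation=2);c=cv2.resize(W['image'],(533,400));cv2.imwrite('pics/w7.png',cv2.resize(np.hstack([a,b,c])[:,:,::-1],(800,223)))"
```

```text
27.375 [0.53483694 0.27806236 0.24009294] [-3.14036918e+00 -2.18135690e-03  1.55494317e+00] [-0.21314837 -0.08426831 -0.71970263]
W
 ('green', [(np.int32(529), [0.568, 0.1075], 2.2, [0.024, 0.041])])
 ('yellow', [])
 ('blue', [])
 ('red', [])
T
 ('green', [(np.int32(243), [0.5857, 0.1051], -3.2, [0.024, 0.071])])
 ('yellow', [(np.int32(253), [0.5883, 0.0689], -4.0, [0.024, 0.071])])
 ('blue', [(np.int32(264), [0.5864, -0.004], -1.5, [0.024, 0.071])])
 ('red', [(np.int32(230), [0.5863, 0.0314], -1.6, [0.021, 0.068])])
```

View pics/w7.png

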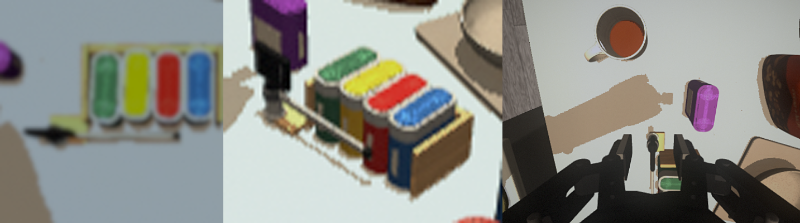

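The tins are upright and in line, the bar is across the front, and the arm is clear.

```bash
python3 -c "
from h import *
print(bot.hand_in())"
```

```text
the job is handed in; nothing more can be done
None
```

The job is handed in at about 27 s: the red tin is home in line with its three neighbours (yellow about 2° off straight), the keeper is shut against its stop, and the arm stayed clear of the bystanders; no verdict was returned.

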